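Box two muffins, then hold up the hot seeded roll in the tongs

TASK

Finish this breakfast order: stand the two loose muffins, one after the other, in the two empty pockets of the muffin carton and let go of them; then pick up the tongs, close them on the dark seeded roll on the cooling rack and lift it about 15 cm above the table. The roll is hot and goes out untouched, so only the tongs may touch it, and leave the other rolls, the boxed muffins and everything else where they are. Finish while still holding the roll up in the tongs, at rest and well clear of the rack, so that I can slip a bag over it.

Things in the scene. Friction and masses are not known exactly. Their poses are not given: they have to be found in the camera images.
- muffin_a: Loose small muffin in an upright paper case, 56 mm tall; case slightly tapered, 44 mm diameter at the foot, 50 mm at 43 mm height, low dark dome above; 55 g. Origin at the centre of its underside, z up. Stands on the table.
- muffin_b: The other loose muffin, the same: small muffin in an upright paper case, 56 mm tall; case slightly tapered, 44 mm diameter at the foot, 50 mm at 43 mm height, low dark dome above; 55 g. Origin at the centre of its underside, z up. Stands on the table.
- boxed_c: One of the two muffins already in the carton (same muffin as the loose ones), standing in pocket carton_hole2.
- boxed_d: The other muffin already in the carton, standing in pocket carton_hole3.
- carton: Fixed muffin carton: pale card tray 166 x 166 mm, 20 mm high, with four round pockets, centres 39 mm either way from its middle. Origin at the middle of its underside, z up; x points from the empty row to the filled row and on to its lid, which lies folded open on the table behind (from 85 to 245 mm along +x, 166 mm wide, rim 22 mm high).
- carton_hole0 (a point): Mouth centre (20 mm above the table) of an EMPTY pocket, at carton x -39, y +39 mm: 53 mm diameter, 17 mm deep, floor 3 mm above the table. A muffin standing in it rises 39 mm above the card.
- carton_hole1 (a point): The same for the other EMPTY pocket, at carton x -39, y -39 mm.
- rack: Fixed wire cooling rack, 160 mm (its x) by 340 mm (its y), wires' top 22 mm above the table. Origin at table level under its middle, z up. Three rolls stand on it in a row along its y, about 105 mm apart; which place holds the seeded roll varies. Tongs pointing along the rack's +x keep clear of the neighbours.
- seeded_roll: The hot roll wanted: dark brown with pale seeds on top. Round, 60 mm greatest diameter (between 13 and 23 mm above its underside), flat foot 44 mm across, 43 mm tall, about 45 g. Origin at the centre of its underside, z up.
- plain_roll_a: A pale plain roll with one cut on top, to be left. Round, 60 mm greatest diameter (between 13 and 23 mm above its underside), flat foot 44 mm across, 43 mm tall, about 45 g. Origin at the centre of its underside, z up.
- plain_roll_b: The other pale plain roll, to be left. Round, 60 mm greatest diameter (between 13 and 23 mm above its underside), flat foot 44 mm across, 43 mm tall, about 45 g. Origin at the centre of its underside, z up.
- tongs: Steel spring tongs lying flat, jaws wide open, 240 mm from rivet to tips, 160 g, balance point 107 mm from the rivet. Origin on the rivet axis at the underside; x runs midway between the open arms to the tips, z up. Rivet post and heads 32 mm tall, arms 24 mm, all about a mid-plane 16 mm up. Each arm has a black rubber grip, 7 mm thick, 28 mm tall, 70 to 145 mm from the rivet.
- tongs_grip (a point): Midway between the two rubber grips, 108 mm from the rivet, 16 mm above the tongs' underside; here the tongs are 58 mm wide over the grips, at rest. Its axes are those of the tongs. Squeezing the grips together along y closes the heads twice as far (1 mm here, 2 mm at the heads).
- tongs_mouth (a point): Midway between the two heads, 220 mm from the rivet, 16 mm above the underside: where the roll's middle should be when the tongs close on it. The red heads (200 to 240 mm from the rivet) are cupped towards each other; at rest 93 mm apart inside, 101 mm outside.
- tongs_jaw (a joint): Closing angle of the tongs, rad: 0 open (rest); 0.055 heads 81 mm apart inside, about 52 mm over the grips; 0.15 closed on a roll, about 41 mm over the grips; 0.40 shut. Squeezing at the grips takes 3 N to start, 5 N at 0.055, 8 N on the roll. Eased off, the spring opens the jaws and keeps the grips pressed on the fingers. Between two fingers both arms swing alike.
- shaker: Steel sugar shaker, 64 mm diameter, 125 mm tall, left beyond the rack; leave it.
- scraper: Bench scraper with a wooden grip lying flat on the robot's right, 106 x 120 mm, 12 mm thick; leave it.

How it is judged:
On the way, in this order (a step that is already met when the one before it is completed fails the run):
1. one loose muffin stands in an empty pocket, released (((((horizontal distance between muffin_a and carton_hole0 below 0.008 m and z of muffin_a in the frame of carton below 0.009 m and angle between muffin_a's own z axis and vertical below 0.15 rad) or (horizontal distance between muffin_a and carton_hole1 below 0.008 m and z of muffin_a in the frame of carton below 0.009 m and angle between muffin_a's own z axis and vertical below 0.15 rad)) and contact force between the fingers and muffin_a below 0.05 N) or (((horizontal distance between muffin_b and carton_hole0 below 0.008 m and z of muffin_b in the frame of carton below 0.009 m and angle between muffin_b's own z axis and vertical below 0.15 rad) or (horizontal distance between muffin_b and carton_hole1 below 0.008 m and z of muffin_b in the frame of carton below 0.009 m and angle between muffin_b's own z axis and vertical below 0.15 rad)) and contact force between the fingers and muffin_b below 0.05 N))), for 0.2 s.
2. both loose muffins stand in the two pockets, released ((((horizontal distance between muffin_a and carton_hole0 below 0.008 m and z of muffin_a in the frame of carton below 0.009 m and angle between muffin_a's own z axis and vertical below 0.15 rad) and (horizontal distance between muffin_b and carton_hole1 below 0.008 m and z of muffin_b in the frame of carton below 0.009 m and angle between muffin_b's own z axis and vertical below 0.15 rad)) or ((horizontal distance between muffin_a and carton_hole1 below 0.008 m and z of muffin_a in the frame of carton below 0.009 m and angle between muffin_a's own z axis and vertical below 0.15 rad) and (horizontal distance between muffin_b and carton_hole0 below 0.008 m and z of muffin_b in the frame of carton below 0.009 m and angle between muffin_b's own z axis and vertical below 0.15 rad))) and contact force between the fingers and muffin_a below 0.05 N and contact force between the fingers and muffin_b below 0.05 N), for 0.2 s.
3. the seeded roll is lifted clear in the tongs (height (world z) of seeded_roll above 0.1 m and contact force between tongs and seeded_roll above 1 N and contact force between the fingers and tongs above 1 N and contact force between the fingers and seeded_roll below 0.05 N and height (world z) of tongs above 0.06 m and value of joint tongs_jaw between 0.09 and 0.24 rad), for 0.2 s.
At the end, for the whole second after the job is handed in: Loose muffins stand released in the two empty pockets (within 8 mm of centre, foot under 9 mm above carton underside, tilt < 0.15 rad); fingers grip the tongs, underside > 60 mm up, jaw 0.09-0.24 rad, > 1 N on the seeded roll; roll > 100 mm above the table, < 20 mm/s, not touched by the fingers (all of step 2 and all of step 3 and linear speed of seeded_roll below 0.02 m/s); the arm keeps its last pose, push and grip.
It fails at once if the gripper's fingers touch the hot seeded roll (contact force between the fingers and seeded_roll above 0.5 N).
It fails at once if a plain roll is moved more than 30 mm (distance of any of plain_roll_a, plain_roll_b from where it was at the start of the episode above 0.03 m).
It fails at once if a muffin already boxed is moved more than 20 mm (distance of any of boxed_c, boxed_d from where it was at the start of the episode above 0.02 m).
It fails at once if the shaker or scraper is moved more than 40 mm (distance of any of shaker, scraper from where it was at the start of the episode above 0.04 m).
It also fails if it takes over 64 s, if anything falls off the work surface, if the arm or the gripper's body presses on something with over 40 N, if the wrist force passes 120 N, or if a joint passes its speed limit or range.

ROBOT

A 6-joint arm with a two-finger parallel gripper is mounted at the origin on the work surface. World frame = base frame: x ahead of the robot, y to its left, z up, the work surface at z = 0. Lengths are in m, angles in rad, forces in N, time in s.
With the tool pointing down it reaches from about 0.3 to 0.875 m from the base axis. Payload 6.4 kg.
Tool frame: the origin (TCP) lies midway between the tips of the shut fingers; the grasp point (between the pads) lies 19 mm behind it; z points along the fingers, y is the line along which they close (so a half turn about z gives the same grasp; the last joint's range is limited). The gripper opens to 85 mm and grips with 20 to 120 N. Pads are 22 mm wide; open, the fingers measure 114 mm over their backs; the gripper's body (76 mm by 85 mm) begins 54 mm behind the grasp point. The pads swing forward as they close: fully open they stand 13 mm farther back than shut.
Start: joints at [-1.45, 0.181, 1.607, -0, 1.354, -0.206], TCP at [0.185, -0.545, 0.231] pointing down, gripper open.
Joint ranges: [-2.99, 2.99], [-0.89, 2.07], [0.3, 2.58], [-1.14, 4.28], [0, 2.63], [-3.12, 3.12]. Speed limits (rad/s): [2.57, 2.57, 3.01, 3.14, 3.14, 3.14].

INTERFACE

Orientations are given as a unit quaternion [w, x, y, z].
In Python, from bench import sensors, vision, ctrl gives the robot as it stands.
- The arm moves only by the tool carry_out, never from a script. Its argument "deltas" is text: rows parted by semicolons, each of 7 numbers parted by spaces: the shift along the tool's x, y, z in mm, then the turn, a rotation vector about the tool's x, y, z in rad, then the closure, from 0 (fully open) to 1 (shut). In form: tx ty tz ax ay az claw; .... A call has 1 to 12 rows; each row is the pose to reach, as a shift and turn from the pose commanded when the call began, along the tool's axes at that moment; what a row does not reach only later rows make up. A row lasts 1/8 s, in which the tool goes at most 62.5 mm and 10.7 degrees, less where a joint would pass 70% of its speed; a pose out of reach is approached as far as the arm can. A call with a gripper value outside its range is refused whole. The fingers move at their own pace and stop on an object; the grip force is fixed at half the most. Time passes only in rows, so rows that repeat a pose let the fingers close. It gives the time, the measured TCP pose, the force, the opening and the grip force at its end, in the units of the state.
- sensors.get_obs(): the state, without advancing time (a new reading comes with each control period).
- vision.camera(name): name is "scene" or "side" or "wrist"; returns the picture (400x640x3 uint8, blue, green, red); there is no depth.
- vision.camera_model(name): a dict with "K" (3x3 intrinsics, pixels), "k1" (the pictures are not rectified: a ray, as slopes to the right and down, at radius r is drawn at 1 + k1 r^2 times it, then the intrinsics apply), "extrinsics" (4x4, takes a point from world to camera coordinates); the wrist camera has in their place "hand_eye" (4x4, takes a point from camera to tool coordinates, whose origin is the TCP and whose axes are the flange's). Camera axes: x right, y down, z forward; pixel columns grow to the right and rows downward; lengths in m; the calibration is good to about 2 mm. A picture is of the moment at which its call begins: read the wrist's pose just before it. camera_model takes no time and is no camera call.
- ctrl.hand_in(): hands the job in; it is judged then, once.
The state is a dict: "time_s": time; "q": joint angles; "dq": joint speeds; "joint_efforts": joint torques, N m; "eef_pos": TCP position; "eef_rot": TCP orientation; "wrist_force": force on the tool from outside, world axes, zero at the start; "torque": the same for the moment, N m; "opening": opening from 0.0 (shut) to 1.0 (fully open); "grasp_force": force on a finger pad.
Only numpy, scipy, OpenCV 4.12 (cv2) and the standard library are available. Lean on these libraries where they do the work, as an engineer would, in place of code of your own. Each camera call takes 0.05 s, during which the arm holds its last target. There are 200 camera calls.

## Working session

There is one attempt and no reset: what is moved stays moved. The work goes in short steps, Python scripts to look and compute and a tool call to move; the robot and the scene stay as the last step left them, time stands still between calls to the robot, and variables do not carry over. Pictures are saved under pics/ and viewed, at most 10 in all, crops included, and the job is handed in when it is done.

Besides the shell and the picture viewer there is one more tool, called after "Emit:" in YAML: its name, and indented under it one key for each argument. carry_out: Moves the arm, as the interface text tells. Its arguments: {"type":"object","properties":{"deltas":{"type":"string"}},"required":["deltas"]}

```bash
mkdir -p pics; ls
python3 - <<'E'
from bench import sensors, vision, ctrl
import cv2
for n in ("scene","side"):
    cv2.imwrite(f"pics/{n}0.png",vision.camera(n))
    print(vision.camera_model(n))
print(vision.camera_model("wrist"))
print(sensors.get_obs())
E
```

```text
pics
{'K': array([[510.10044569,   0.        , 321.45867879],
       [  0.        , 510.10044569, 196.9729197 ],
       [  0.        ,   0.        ,   1.        ]]), 'k1': 0.03189513531763196, 'extrinsics': array([[ 0.82761382,  0.56117643, -0.01167803, -0.42865361],
       [ 0.47245198, -0.70769619, -0.52531442, -0.20064546],
       [-0.30305857,  0.42924016, -0.85082806,  1.66030958],
       [ 0.        ,  0.        ,  0.        ,  1.        ]])}
{'K': array([[509.42010394,   0.        , 315.22930796],
       [  0.        , 509.42010394, 196.55266928],
       [  0.        ,   0.        ,   1.        ]]), 'k1': -0.021232987656317287, 'extrinsics': array([[-0.87737122, -0.47919425, -0.0243437 ,  0.48896704],
       [-0.26416337,  0.52477391, -0.8092157 ,  0.15891855],
       [ 0.40054645, -0.70355185, -0.58700709,  1.32032384],
       [ 0.        ,  0.        ,  0.        ,  1.        ]])}
{'K': array([[336.02062554,   0.        , 318.11319373],
       [  0.        , 336.02062554, 200.36666404],
       [  0.        ,   0.        ,   1.        ]]), 'k1': -0.06472383855006608, 'hand_ey
[... 338 characters left out ...]
+00]])}
{'time_s': 0.1, 'q': array([-1.45029159e+00,  1.81495703e-01,  1.60794477e+00, -3.53666240e-05,
        1.35377544e+00, -2.06274495e-01]), 'dq': array([-0.00021324, -0.00196988, -0.0018711 ,  0.00145819, -0.00041425,
       -0.00141214]), 'joint_efforts': array([-4.77059457e-04, -4.45882738e+01, -3.52239597e+01, -2.72424923e-04,
        4.13081449e-03,  5.39706707e-05]), 'eef_pos': array([ 0.18452873, -0.54404593,  0.23044019]), 'eef_rot': array([-8.11624396e-04,  9.86680639e-01,  1.62667324e-01,  1.75464553e-05]), 'wrist_force': array([ 0.02228374, -0.38282774,  0.57076122]), 'torque': array([-0.01595392,  0.00657745,  0.01309695]), 'grasp_force': 0.0, 'opening': 0.9967882683369633}
```

View pics/scene0.png

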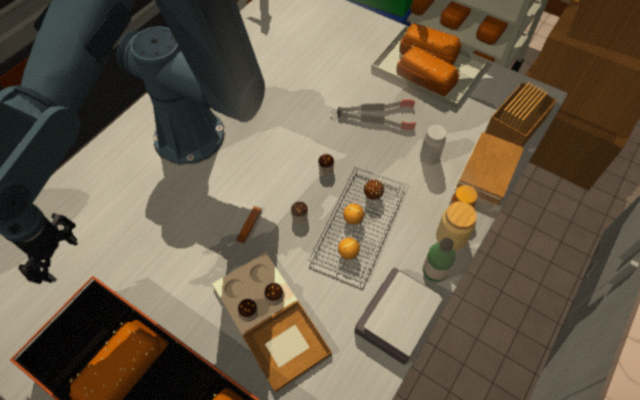

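View pics/side0.png

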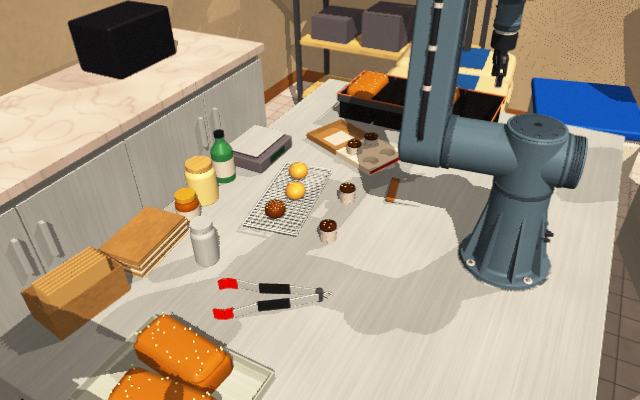

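The scene view shows the loose muffins' domes at about (326,160) and (299,209). The empty pockets are at (260,272) and (233,288), the boxed muffins at (274,291) and (248,308), and the seeded roll at (374,189). The tongs run from the rivet at (337,114) to the heads at (407,103)/(407,127). In the side view the muffins are at (347,187) and (328,226), the seeded roll at (275,209), and the rivet at (322,295).

```bash
cat > h.py <<'E'
import numpy as np, cv2
from scipy.spatial.transform import Rotation as R
from bench import sensors, vision
def pose():
    o=sensors.get_obs(); w,x,y,z=o["eef_rot"]
    T=np.eye(4); T[:3,:3]=R.from_quat([x,y,z,w]).as_matrix(); T[:3,3]=o["eef_pos"]; return T
def cam(n,T=None):
    m=vision.camera_model(n)
    C=np.linalg.inv(m["extrinsics"]) if "extrinsics" in m else T@m["hand_eye"]
    return m["K"],m["k1"],C
def ray(n,uv,T=None):
    K,k,C=cam(n,T)
    p=cv2.undistortPoints(np.array([[uv]],float),K,np.array([k,0,0,0.]))[0,0]
    return C[:3,3],C[:3,:3]@np.array([p[0],p[1],1])
def at(n,uv,z,T=None):
    o,d=ray(n,uv,T); return (o+d*(z-o[2])/d[2]).round(4)
def proj(n,P,T=None):
    K,k,C=cam(n,T); E=np.linalg.inv(C)
    return cv2.projectPoints(np.array(P,float).reshape(-1,3),cv2.Rodrigues(E[:3,:3])[0],E[:3,3],K,np.array([k,0,0,0.]))[0][:,0].round(1)
def shot(name,f):
    T=pose(); im=vision.camera(name); cv2.imwrite(f,im); np.save(f+".npy",T); return im,T
def delta(p,yaw=None):
    """world target TCP (tool down) -> shift in tool axes mm, rotvec; yaw=direction of tool y"""
    T=pose(); s=T[:3,:3].T@(np.array(p)-T[:3,3])*1000
    r=None
    if yaw is not None:
        best=None
        for a in (yaw,yaw+np.pi):
            y=np.array([np.cos(a),np.sin(a),0]);z=np.array([0,0,-1.]);x=np.cross(y,z)
            r_=R.from_matrix(T[:3,:3].T@np.c_[x,y,z]).as_rotvec()
            if r is None or np.linalg.norm(r_)<np.linalg.norm(r): r=r_
        r=r.round(3)
    return s.round(1),r
E
python3 - <<'E'
from h import *
S="scene"; D="side"
for l,a,b,z in [("mA",(326,160),(328,226),.05),("mB",(299,209),(347,187),.05),("roll",(374,189),(275,209),.045),
 ("boxC",(274,291),(371,137),.053),("boxD",(248,308),(354,146),.053),("plain1",(353,214),(295,190),.045),("plain2",(348,248),(298,171),.045),("riv",(337,114),(322,295),.03)]:
    print(l,at(S,a,z),at(D,b,z))
for l,a in [("h0",(260,272)),("h1",(233,288))]: print(l,at(S,a,.02))
for l,a in [("t1",(407,103)),("t2",(407,127))]: print(l,at(S,a,.016))
for l,a in [("t1",(218,283)),("t2",(214,314)),("h",(370,153)),("h",(378,161))]: print(l,at(D,a,.016))
E
```

```text
mA [0.4445 0.1338 0.05  ] [0.4378 0.1449 0.05  ]
mB [ 0.4761 -0.0511  0.05  ] [ 0.4717 -0.0422  0.05  ]
roll [0.6172 0.128  0.045 ] [0.6091 0.1402 0.045 ]
boxC [ 0.566  -0.2883  0.053 ] [ 0.5264 -0.3445  0.053 ]
boxD [ 0.5385 -0.3614  0.053 ] [ 0.5527 -0.2637  0.053 ]
plain1 [0.6111 0.0229 0.045 ] [0.6057 0.0344 0.045 ]
plain2 [ 0.6568 -0.075   0.045 ] [ 0.6497 -0.0589  0.045 ]
riv [0.3636 0.3184 0.03  ] [0.3443 0.3555 0.03  ]
h0 [ 0.4916 -0.2575  0.02  ]
h1 [ 0.46   -0.3337  0.02  ]
t1 [0.5251 0.4971 0.016 ]
t2 [0.5752 0.4074 0.016 ]
t1 [0.5961 0.4266 0.016 ]
t2 [0.5436 0.5103 0.016 ]
h [ 0.5104 -0.3029  0.016 ]
h [ 0.4662 -0.2678  0.016 ]
```

Run:
```python
from h import *
T=pose(); y=T[:3,1]; print("yaw",np.degrees(np.arctan2(y[1],y[0])),T[:3,:3].round(2))
for p in [(.43,-.07,.2),(.47,-.10,.2)]:
  for a in (24,-66): print(delta(p,np.radians(a)))
```

```text
yaw -71.27647753376164 [[ 0.95  0.32 -0.  ]
 [ 0.32 -0.95  0.  ]
 [ 0.   -0.   -1.  ]]
(array([ 384.6, -370.1,   31.1]), array([-2.000e-03,  1.000e-03,  1.479e+00]))
(array([ 384.6, -370.1,   31.1]), array([-0.002, -0.   , -0.092]))
(array([ 412.9, -328.9,   31.1]), array([-2.000e-03,  1.000e-03,  1.479e+00]))
(array([ 412.9, -328.9,   31.1]), array([-0.002, -0.   , -0.092]))
```

Run:
```python
from h import *
print(delta((.47,-.13,.26),np.radians(-66)))
```

```text
(array([ 403.3, -300.5,  -29. ]), array([-0.002, -0.   , -0.092]))
```

Emit:
carry_out:
  deltas: "45 -33 -3 0 0 -0.01 0; 90 -67 -6 0 0 -0.02 0; 135 -100 -10 0 0 -0.03 0; 180 -134 -13 0 0 -0.04 0; 224 -167 -16 0 0 -0.05 0; 269 -200 -19 0 0 -0.06 0; 314 -234 -23 0 0 -0.07 0; 358 -267 -26 0 0 -0.08 0; 403 -300 -29 -0.002 0 -0.092 0; 403 -300 -29 -0.002 0 -0.092 0; 403 -300 -29 -0.002 0 -0.092 0"

```text
time_s: 1.48
eef_pos: [0.4697, -0.131, 0.2599]
eef_rot: [0.001, 0.978, 0.208, -0.0]
wrist_force: [-0.1, -0.8, -0.4]
opening: 1.003
grasp_force: 0.0
```

Run:
```python
from h import *
im,T=shot("wrist","pics/w1.png"); print(T.round(3))
```

```text
[[ 0.913  0.408 -0.     0.47 ]
 [ 0.408 -0.913 -0.002 -0.131]
 [-0.001  0.002 -1.     0.26 ]
 [ 0.     0.     0.     1.   ]]
```

View pics/w1.png

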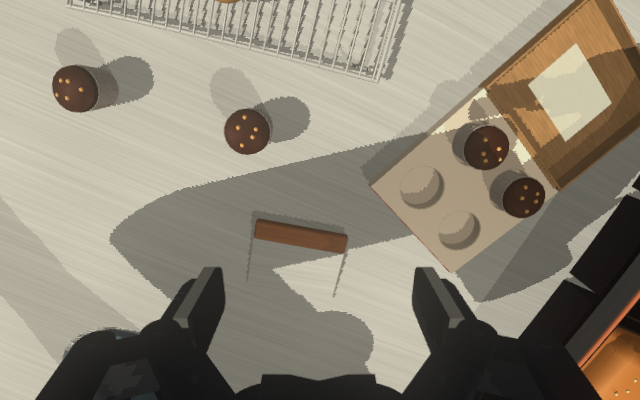

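The wrist view shows the muffin domes at (75,88) and (247,131), empty pocket mouths at (421,187) and (459,230), and boxed domes at (486,147) and (524,197). The carton's front corners are at (371,184) and (452,272).

Run:
```python
from h import *
T=np.load("pics/w1.png.npy")
for l,u,z in [("A",(75,88),.046),("B",(247,131),.046),("p0",(421,187),.02),("p1",(459,230),.02),("c",(486,147),.05),("d",(524,197),.05),("k0",(371,184),.02),("k1",(452,272),.02)]:
    print(l,at("wrist",u,z,T))
im=cv2.imread("pics/w1.png"); cv2.imwrite("pics/w1c.png",cv2.resize(im[70:290,350:590],None,fx=3.3,fy=2.7*1.0,interpolation=cv2.INTER_CUBIC))
```

```text
A [0.4438 0.1364 0.046 ]
B [ 0.4738 -0.0468  0.046 ]
p0 [ 0.491  -0.2557  0.02  ]
p1 [ 0.4617 -0.3284  0.02  ]
c [ 0.5635 -0.2855  0.05  ]
d [ 0.534  -0.3579  0.05  ]
k0 [ 0.4698 -0.1992  0.02  ]
k1 [ 0.406  -0.3527  0.02  ]
```

View pics/w1c.png

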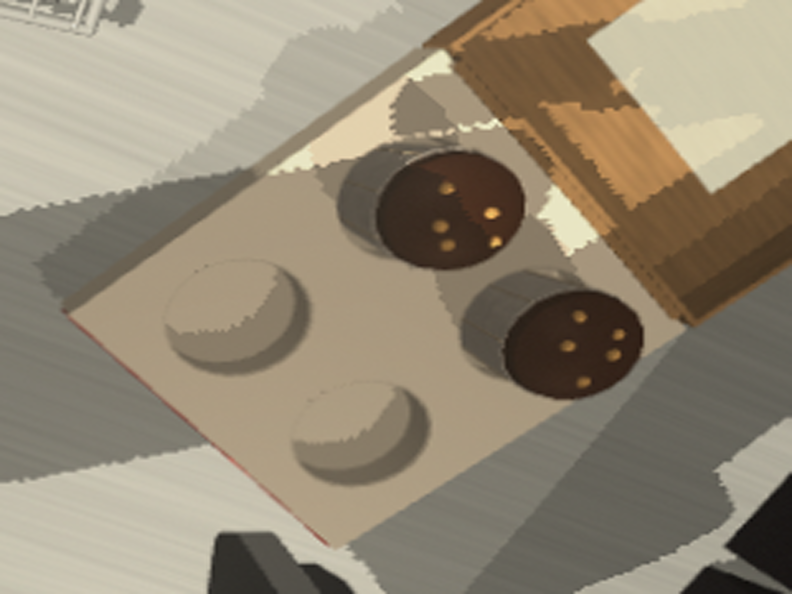

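Run:
```python
from h import *
for p in [(.474,-.047,.1),(.474,-.047,.016)]: print(delta(p,np.radians(-67)))
```

```text
(array([ 38.7, -75.6, 159.7]), array([0.002, 0.001, 0.017]))
(array([ 38.7, -75.8, 243.7]), array([0.002, 0.001, 0.017]))
```

Emit:
carry_out:
  deltas: "13 -25 50 0 0 0 0; 26 -50 100 0 0 0 0; 38.7 -75.7 150 0.002 0.001 0.017 0; 38.7 -75.7 185 0.002 0.001 0.017 0; 38.7 -75.7 215 0.002 0.001 0.017 0; 38.7 -75.7 244 0.002 0.001 0.017 0; 38.7 -75.7 244 0.002 0.001 0.017 0; 38.7 -75.7 244 0.002 0.001 0.017 0.8; 38.7 -75.7 244 0.002 0.001 0.017 0.8; 38.7 -75.7 244 0.002 0.001 0.017 0.8; 38.7 -75.7 244 0.002 0.001 0.017 0.8; 38.7 -75.7 244 0.002 0.001 0.017 0.8"

```text
time_s: 3.02
eef_pos: [0.4759, -0.0473, 0.0181]
eef_rot: [0.001, 0.98, 0.2, 0.001]
wrist_force: [-2.8, -0.5, 9.3]
opening: 0.555
grasp_force: 60.5
```

Run:
```python
from h import *
print(pose().round(4)[:3,3])
for p in [(.474,-.047,.12),(.492,-.256,.12),(.492,-.256,.021)]: print(delta(p,np.radians(-67)))
```

```text
[ 0.4759 -0.0473  0.0181]
(array([  -1.3,   -0.8, -101.9]), array([ 0.002, -0.003,  0.001]))
(array([ -66.6,  198.6, -101.6]), array([ 0.002, -0.003,  0.001]))
(array([-66.8, 198.3,  -2.6]), array([ 0.002, -0.003,  0.001]))
```

Emit:
carry_out:
  deltas: "0 0 -25 0 0 0 0.8; 0 0 -55 0 0 0 0.8; 0 0 -84 0 0 0 0.8; -16 50 -84 0 0 0 0.8; -32 100 -84 0 0 0 0.8; -49 150 -84 0 0 0 0.8; -65 199 -84 0 0 0 0.8; -65 199 -84 0 0 0 0.8; -65 199 -84 0 0 0 0.8"

```text
time_s: 4.15
eef_pos: [0.4924, -0.2549, 0.1004]
eef_rot: [-0.0, 0.98, 0.199, 0.0]
wrist_force: [0.1, 0.3, -1.3]
opening: 0.553
grasp_force: 61.9
```

Run:
```python
from h import *
im,T=shot("wrist","pics/w2.png"); print(T.round(4))
o=sensors.get_obs(); print(o["opening"],o["wrist_force"])
print(proj("wrist",[(.492,-.256,.02),(.4625,-.3286,.02)],T))
```

```text
[[ 9.206e-01  3.906e-01  8.000e-04  4.924e-01]
 [ 3.906e-01 -9.206e-01  8.000e-04 -2.549e-01]
 [ 1.100e-03 -4.000e-04 -1.000e+00  1.004e-01]
 [ 0.000e+00  0.000e+00  0.000e+00  1.000e+00]]
0.5555096786568323 [-0.58658196  0.20983176  0.04467437]
[[320.4 211.5]
 [392.2 278.9]]
```

View pics/w2.png

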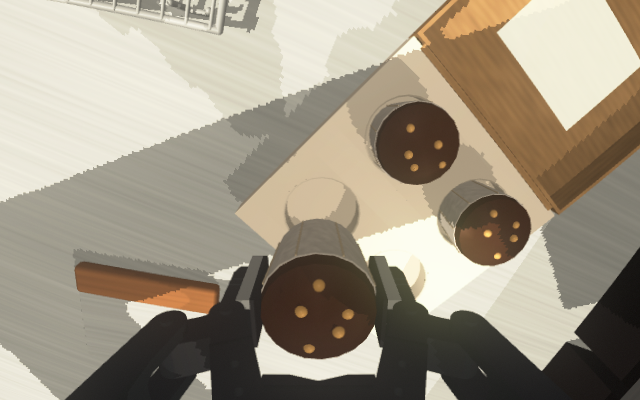

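The muffin hangs upright with its dome centre at (319,306). The pocket mouth is at (322,211), matching the projected (320,211).

Run:
```python
from h import *
T=np.load("pics/w2.png.npy")
print(at("wrist",(319,306.5),.130,T), at("wrist",(322,211.5),.02,T))
```

```text
[ 0.4928 -0.2543  0.13  ] [ 0.4924 -0.257   0.02  ]
```

Emit:
carry_out:
  deltas: "-1 2 30 0 0 0 0.8; -1 2 55 0 0 0 0.8; -1 2 70 0 0 0 0.8; -1 2 80 0 0 0 0.8; -1 2 80 0 0 0 0.8; -1 2 80 0 0 0 0.15; -1 2 80 0 0 0 0.15; -1 2 80 0 0 0 0.15; -1 2 40 0 0 0 0.1; -1 2 0 0 0 0 0; -1 2 -40 0 0 0 0"

```text
time_s: 5.58
eef_pos: [0.4923, -0.2574, 0.1412]
eef_rot: [-0.0, 0.98, 0.2, 0.0]
wrist_force: [0.1, -1.5, 1.1]
opening: 1.0
grasp_force: 0.0
```

Run:
```python
from h import *
print(pose()[:3,3].round(4))
for p in [(.444,.1365,.14),(.444,.1365,.016)]: print(delta(p,np.radians(-67)))
```

```text
[ 0.4923 -0.2574  0.1412]
(array([ 109.6, -381.5,    1.4]), array([-0.   , -0.001,  0.   ]))
(array([ 109.5, -381.4,  125.4]), array([-0.   , -0.001,  0.   ]))
```

Emit:
carry_out:
  deltas: "15 -55 0 0 0 0 0; 31 -109 0 0 0 0 0; 47 -164 0 0 0 0 0; 63 -218 0 0 0 0 0; 78 -273 0 0 0 0 0; 94 -327 0 0 0 0 0; 109.5 -381.5 0 0 0 0 0; 109.5 -381.5 30 0 0 0 0; 109.5 -381.5 70 0 0 0 0; 109.5 -381.5 105 0 0 0 0; 109.5 -381.5 125 0 0 0 0; 109.5 -381.5 125 0 0 0 0"

```text
time_s: 7.08
eef_pos: [0.4426, 0.1364, 0.0138]
eef_rot: [-0.0, 0.98, 0.2, -0.001]
wrist_force: [-0.3, 0.3, 1.0]
opening: 0.998
grasp_force: 0.0
```

Emit:
carry_out:
  deltas: "0 0 0 0 0 0 0.8; 0 0 0 0 0 0 0.8; 0 0 0 0 0 0 0.8; 0 0 0 0 0 0 0.8; 0 0 -30 0 0 0 0.8; 0 0 -80 0 0 0 0.8"

```text
time_s: 7.82
eef_pos: [0.4428, 0.1363, 0.0954]
eef_rot: [-0.0, 0.98, 0.199, -0.001]
wrist_force: [0.8, -0.5, 0.3]
opening: 0.553
grasp_force: 61.9
```

Run:
```python
from h import *
print(pose()[:3,3].round(4))
for p in [(.4625,-.3286,.1)]: print(delta(p,np.radians(-67)))
```

```text
[0.4428 0.1363 0.0954]
(array([-163.6,  435.6,   -4.7]), array([-0.001,  0.002,  0.   ]))
```

Emit:
carry_out:
  deltas: "-19 50 -10 0 0 0 0.8; -38 100 -10 0 0 0 0.8; -56 150 -10 0 0 0 0.8; -75 200 -10 0 0 0 0.8; -94 250 -10 0 0 0 0.8; -113 300 -10 0 0 0 0.8; -131 350 -10 0 0 0 0.8; -150 400 -10 0 0 0 0.8; -163.6 435.6 -10 0 0 0 0.8; -163.6 435.6 -5 0 0 0 0.8; -163.6 435.6 -5 0 0 0 0.8"

```text
time_s: 9.2
eef_pos: [0.4634, -0.3276, 0.0996]
eef_rot: [-0.001, 0.98, 0.199, 0.0]
wrist_force: [0.4, 0.2, -0.8]
opening: 0.552
grasp_force: 61.9
```

Run:
```python
from h import *
im,T=shot("wrist","pics/w3.png"); print(T.round(4)[:3,3])
print(proj("wrist",[(.492,-.256,.046),(.4625,-.3286,.02)],T))
```

```text
[ 0.4634 -0.3276  0.0996]
[[226.  139.6]
 [320.2 212.3]]
```

View pics/w3.png

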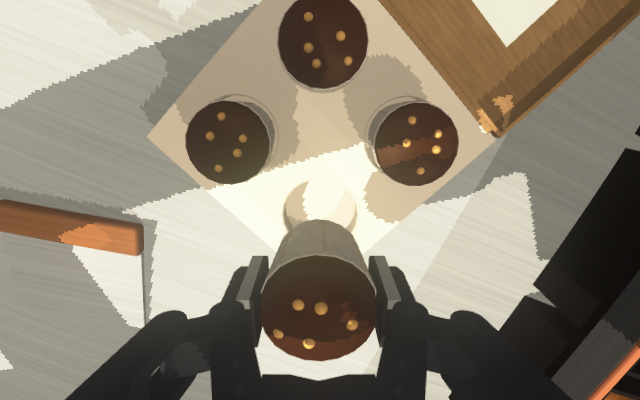

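Muffin B stands in pocket 0 (dome at (228,142)). The held muffin's dome is at (318,308) and the pocket 1 mouth at (320,212), so they are aligned.

Emit:
carry_out:
  deltas: "-1 1 30 0 0 0 0.8; -1 1 55 0 0 0 0.8; -1 1 71 0 0 0 0.8; -1 1 80 0 0 0 0.8; -1 1 81 0 0 0 0.8; -1 1 81 0 0 0 0.15; -1 1 81 0 0 0 0.15; -1 1 81 0 0 0 0.15; -1 1 40 0 0 0 0.1; -1 1 0 0 0 0 0; -1 1 -60 0 0 0 0; -1 1 -100 0 0 0 0"

```text
time_s: 10.75
eef_pos: [0.4638, -0.3304, 0.2031]
eef_rot: [0.001, 0.98, 0.2, 0.001]
wrist_force: [0.5, -0.8, 0.3]
opening: 1.001
grasp_force: 0.0
```

Run:
```python
from h import *
im,T=shot("wrist","pics/w4.png"); print(T.round(4)[:3,3])
hsv=cv2.cvtColor(im,cv2.COLOR_BGR2HSV)
print(proj("wrist",[(.492,-.256,.049),(.4625,-.3286,.049)],T))
# tongs estimate: rivet & heads
S="scene";D="side"
r=(at(S,(337,114),.02)+at(D,(322,295),.02))/2
h=[(at(S,(407,103),.016)+at(D,(225,314),.016))/2,(at(S,(407,127),.016)+at(D,(228,284),.016))/2]
print(r,h)
d=(h[0]+h[1])/2-r; print("yaw",np.degrees(np.arctan2(d[1],d[0])),np.linalg.norm(d[:2]))
for a in (-23,157,-67,60,-30): print(a, delta((.43,.37,.30),np.radians(a)))
o=sensors.get_obs(); print(o['q'].round(2))
```

```text
[ 0.4638 -0.3304  0.2031]
[[252.2 121. ]
 [316.  182.5]]
[0.35385 0.33655 0.02   ] [array([0.52305, 0.4978 , 0.016  ]), array([0.57365, 0.41265, 0.016  ])]
yaw 31.389631395478368 0.2278464518595802
-23 (array([ 242.3, -659.3,  -97. ]), array([ 0.012, -0.   , -0.767]))
157 (array([ 242.3, -659.3,  -97. ]), array([ 0.012, -0.   , -0.767]))
-67 (array([ 242.3, -659.3,  -97. ]), array([ 0.01 , -0.005,  0.001]))
60 (array([ 242.3, -659.3,  -97. ]), array([ 0.007, -0.009,  0.926]))
-30 (array([ 242.3, -659.3,  -97. ]), array([ 0.011, -0.001, -0.645]))
[-0.83  0.19  1.65  0.    1.3   0.34]
```

Run:
```python
from h import *
print(delta((.45,.39,.30),np.radians(-59)))
im=cv2.imread("pics/w4.png"); g=cv2.cvtColor(im,cv2.COLOR_BGR2HSV)
m=((g[...,2]<75)&(np.indices(g.shape[:2])[0]<240)).astype(np.uint8)
n,_,st,c=cv2.connectedComponentsWithStats(cv2.morphologyEx(m,cv2.MORPH_CLOSE,np.ones((7,7))))
for s,cc in zip(st,c):
    if 800<s[4]<9000: print(s,cc.round(1))
for l,u in [("top",(357,169)),("tr",(408,187)),("bl",(309,266)),("br",(362,288))]: print(l,at("scene",u,.022))
```

```text
(array([ 268.6, -669.9,  -97. ]), array([ 0.011, -0.004, -0.139]))
[ 289   26   57   60 2488] [316.   54.2]
[ 227   95   54   47 1472] [249.9 114.9]
[ 353   96   54   39 1218] [380.1 112.8]
top [0.5306 0.1749 0.022 ]
tr [0.6914 0.2036 0.022 ]
bl [ 0.5924 -0.1698  0.022 ]
br [ 0.7453 -0.1433  0.022 ]
```

Emit:
carry_out:
  deltas: "22 -56 -20 0 0 0 0; 45 -112 -40 0 0 -0.01 0; 67 -168 -60 0 0 -0.03 0; 90 -223 -80 0 0 -0.05 0; 112 -279 -97 0 0 -0.07 0; 134 -335 -97 0 0 -0.08 0; 157 -391 -97 0 0 -0.1 0; 179 -447 -97 0 0 -0.12 0; 201 -502 -97 0 0 -0.13 0; 224 -558 -97 0.005 -0.002 -0.139 0; 246 -614 -97 0.01 -0.004 -0.139 0; 268.6 -670 -97 0.011 -0.004 -0.139 0"

```text
time_s: 12.3
eef_pos: [0.4481, 0.3939, 0.2971]
eef_rot: [-0.005, 0.964, 0.267, -0.002]
wrist_force: [0.5, 0.0, 1.4]
opening: 0.998
grasp_force: 0.0
```

Run:
```python
from h import *
im,T=shot("wrist","pics/w5.png"); print(T.round(4))
```

```text
[[ 0.8573  0.5148 -0.0073  0.4481]
 [ 0.5149 -0.8572  0.0084  0.3939]
 [-0.002  -0.011  -0.9999  0.2971]
 [ 0.      0.      0.      1.    ]]
```

View pics/w5.png

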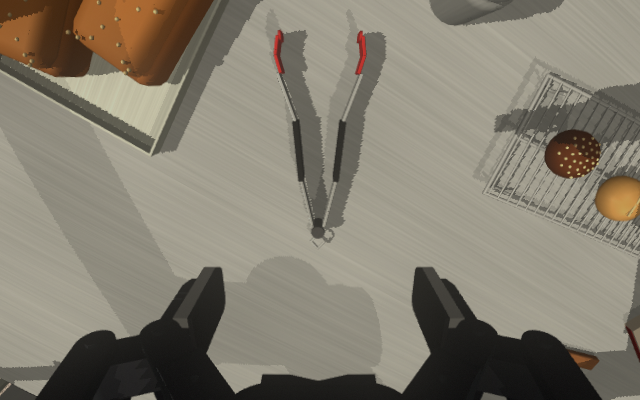

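Rivet at (317,231), tongs tips at (280,32) and (361,32), grip centres at (299,151) and (340,151). Seeded roll at (573,154), plain roll at (622,199), rack corners at (548,73) and (486,190).

Run:
```python
from h import *
T=np.load("pics/w5.png.npy"); W="wrist"
r=at(W,(317,231),.030,T); t=[at(W,u,.028,T) for u in [(278,34),(363,34)]]; g=[at(W,u,.03,T) for u in [(299,151),(340,151)]]
print("riv",r,"tips",t,"grip",g)
for a in (sum(t)/2,sum(g)/2):
    d=(a-r)[:2]; print(a,np.degrees(np.arctan2(d[1],d[0])),np.linalg.norm(d))
print("grip sep",np.linalg.norm(g[0]-g[1]))
print("roll",at(W,(573,154),.045,T),"plain",at(W,(622,199),.045,T))
k=[at(W,u,.022,T) for u in [(548,73),(486,190)]]; print("rack",k,np.degrees(np.arctan2(*(k[0]-k[1])[[1,0]])))
```

```text
riv [0.3587 0.3461 0.03  ] tips [array([0.5422, 0.5072, 0.028 ]), array([0.5912, 0.4255, 0.028 ])] grip [array([0.4395, 0.4203, 0.03  ]), array([0.4655, 0.3772, 0.03  ])]
[0.5667  0.46635 0.028  ] 30.033280435995138 0.2402583245175908
[0.4525  0.39875 0.03   ] 29.30552536333755 0.10756608433888443
grip sep 0.050334977898078025
roll [0.6145 0.1338 0.045 ] plain [0.6085 0.0314 0.045 ]
rack [array([0.6756, 0.2134, 0.022 ]), array([0.521 , 0.1843, 0.022 ])] 10.65992720639053
```

Run:
```python
from h import *
print(pose()[:3,3])
for p in [(.4522,.4001,.1),(.4522,.4001,.005)]: print(delta(p,np.radians(-60)))
```

```text
[0.4465286  0.39999506 0.29636476]
(array([  5.1,   5.9, 196.3]), array([-0.015,  0.001,  0.021]))
(array([  5.2,   7.4, 291.3]), array([-0.015,  0.001,  0.021]))
```

Emit:
carry_out:
  deltas: "2 3 50 -0.005 0 0.01 0; 4 5 100 -0.01 0 0.02 0; 5 6 150 -0.015 0.001 0.021 0; 5 6 190 -0.015 0.001 0.021 0; 5 6 215 -0.015 0.001 0.021 0; 5 6 215 -0.015 0.001 0.021 0; 5 6 215 -0.015 0.001 0.021 0"

```text
time_s: 13.22
eef_pos: [0.4549, 0.3915, 0.0834]
eef_rot: [0.002, 0.966, 0.257, 0.001]
wrist_force: [-0.0, 0.1, 0.3]
opening: 1.002
grasp_force: 0.0
```

Run:
```python
from h import *
im,T=shot("wrist","pics/w6.png"); print(T.round(4))
u=np.array([np.cos(np.pi/6),.5]); n=np.array([-.5,u[0]]); b=np.array([.3587,.3461])
P=[np.r_[b,.032]]+[np.r_[b+u*.108+s*n*.0255,.030] for s in (1,-1)]+[np.r_[b+u*.145+s*n*.03,.030] for s in (1,-1)]
q=proj("wrist",P,T); print(q)
for x in q: cv2.circle(im,tuple(int(v) for v in x),3,(255,0,255),1)
cv2.imwrite("pics/w6m.png",im)
print(delta((.4522,.4001,.005),np.radians(-60)))
```

```text
[[ 8.679e-01  4.967e-01  2.200e-03  4.549e-01]
 [ 4.967e-01 -8.679e-01 -3.200e-03  3.915e-01]
 [ 3.000e-04  3.900e-03 -1.000e+00  8.340e-02]
 [ 0.000e+00  0.000e+00  0.000e+00  1.000e+00]]
[[307.4 357.9]
 [264.6 222.9]
 [345.4 222.6]
 [253.7 165.6]
 [354.3 165.2]]
(array([ 1.5, -9.1, 78.8]), array([ 0.004, -0.001, -0.004]))
```

View pics/w6m.png

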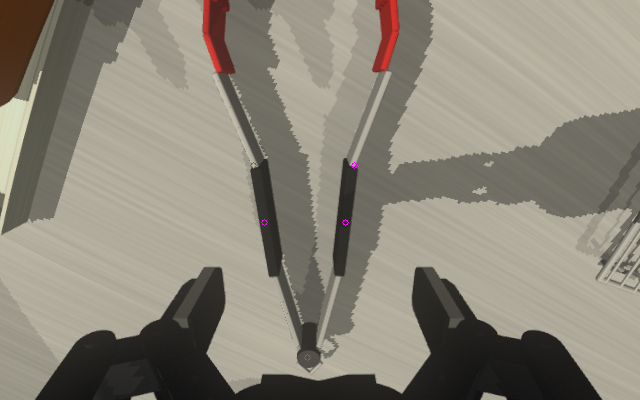

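The projected rivet and grip marks lie on the real tongs, so the pose is good to about 1 mm.

Emit:
carry_out:
  deltas: "1.5 -9 20 0.004 0 -0.004 0; 1.5 -9 45 0.004 0 -0.004 0; 1.5 -9 65 0.004 0 -0.004 0; 1.5 -9 78 0.004 0 -0.004 0; 1.5 -9 78 0.004 0 -0.004 0; 1.5 -9 78 0.004 0 -0.004 0.4; 1.5 -9 78 0.004 0 -0.004 0.4; 1.5 -9 78 0.004 0 -0.004 0.4; 1.5 -9 78 0.004 0 -0.004 0.4; 1.5 -9 78 0.004 0 -0.004 0.4"

```text
time_s: 14.52
eef_pos: [0.4525, 0.4006, 0.0064]
eef_rot: [-0.001, 0.966, 0.259, 0.001]
wrist_force: [-0.7, 0.3, 5.7]
opening: 0.602
grasp_force: 7.9
```

Emit:
carry_out:
  deltas: "0 0 -10 0 0 0 0.4; 0 0 -30 0 0 0 0.4; 0 0 -60 0 0 0 0.4; 0 0 -95 0 0 0 0.4; 0 0 -130 0 0 0 0.4; 0 0 -130 0 0 0 0.4; 0 0 -130 0 0 0 0.4"

```text
time_s: 15.4
eef_pos: [0.4508, 0.3991, 0.1341]
eef_rot: [0.0, 0.966, 0.259, -0.001]
wrist_force: [-0.6, 1.0, -2.7]
opening: 0.6
grasp_force: 5.0
```

Run:
```python
from h import *
im,T=shot("wrist","pics/w7.png"); print(T.round(4))
cv2.imwrite("pics/s7.png",vision.camera("side")[180:330,180:380])
print(delta((.48,.113,.135),np.radians(10.7-90)))
```

```text
[[ 8.660e-01  5.001e-01 -1.500e-03  4.508e-01]
 [ 5.001e-01 -8.660e-01 -8.000e-04  3.991e-01]
 [-1.700e-03 -1.000e-04 -1.000e+00  1.341e-01]
 [ 0.000e+00  0.000e+00  0.000e+00  1.000e+00]]
(array([-117. ,  262.4,   -1.8]), array([0.001, 0.004, 0.337]))
```

View pics/w7.png

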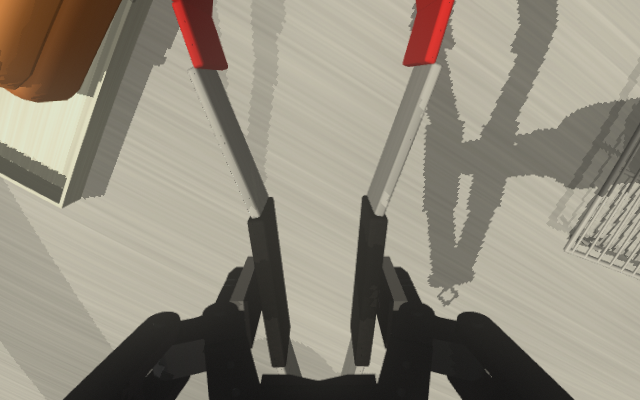

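Run:
```python
from h import *
T=np.load("pics/w7.png.npy")
I=np.eye(4)
print(proj("wrist",[(.092,s*y,-.0096-dz) for dz in (-.012,.012) for s in (-1,1) for y in (.0365,)],I))
print(delta((.536,.119,.165),np.radians(10.7-90)))
```

```text
[[230.   66.7]
 [409.9  66.9]
 [212.4  63.3]
 [428.2  63.5]]
(array([-65.7, 285.2, -32.1]), array([0.001, 0.004, 0.337]))
```

Emit:
carry_out:
  deltas: "-3 14 -15 0 0 0.02 0.4; -10 45 -32 0 0 0.06 0.4; -20 85 -32 0 0 0.11 0.4; -30 128 -32 0 0 0.16 0.4; -40 171 -32 0 0 0.21 0.4; -49 214 -32 0 0 0.26 0.4; -58 252 -32 0 0 0.31 0.4; -63 275 -32 0.001 0.004 0.337 0.4; -65.7 285 -32 0.001 0.004 0.337 0.4; -65.7 285 -32 0.001 0.004 0.337 0.4; -65.7 285 -32 0.001 0.004 0.337 0.4"

```text
time_s: 16.88
eef_pos: [0.5365, 0.1205, 0.1662]
eef_rot: [-0.001, 0.996, 0.094, 0.001]
wrist_force: [-0.6, 0.4, -2.2]
opening: 0.598
grasp_force: 5.0
```

Run:
```python
from h import *
im,T=shot("wrist","pics/w8.png"); print(T.round(4))
o=sensors.get_obs(); print(o["opening"],o["grasp_force"])
s=cv2.resize(vision.camera("side")[90:290,170:430],None,fx=1.6,fy=1.6,interpolation=cv2.INTER_CUBIC)
c=np.zeros((400+320,640,3),np.uint8)[:600]; c=np.zeros((600,800,3),np.uint8)
c[:280,:640]=im[:280]; c[280:600,:416]=s
c[290:590,430:800]=cv2.resize(vision.camera("scene")[225:345,205:353],(370,300))
cv2.imwrite("pics/w8m.png",c)
print(proj("wrist",[(.6145,.1338,.045)],T))
```

```text
[[ 0.9824  0.1866  0.0018  0.5365]
 [ 0.1866 -0.9824  0.002   0.1205]
 [ 0.0021 -0.0016 -1.      0.1662]
 [ 0.      0.      0.      1.    ]]
0.6024402394803547 4.992215185775422
[[321.3  92.5]]
```

View pics/w8m.png

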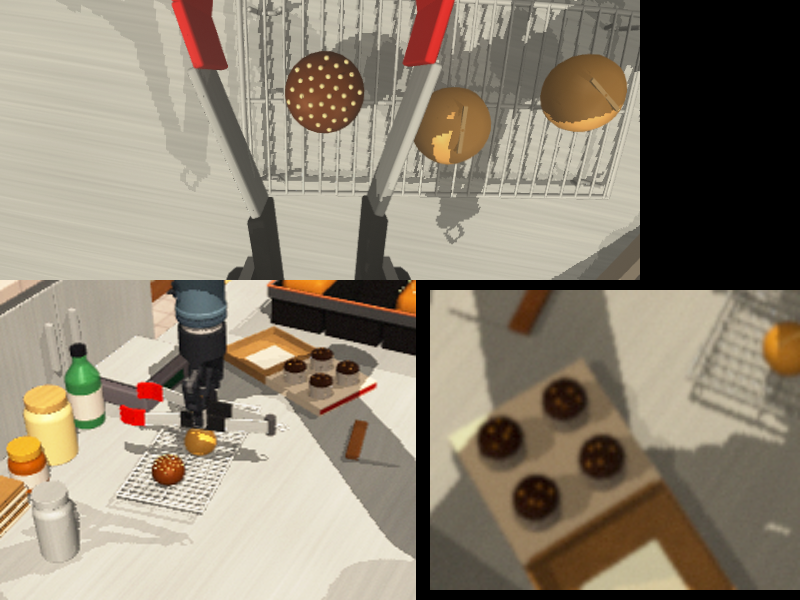

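The side and scene insets show all four muffins upright in the carton. In the wrist view the roll centre is at (324,92), between the heads and about 2.5 mm to the right of the prediction.

Run:
```python
from h import *
T=pose(); print(at("wrist",(324.5,92),.045,np.load("pics/w8.png.npy")))
for p in [(.5049,.1108,.166),(.5049,.1108,.033)]: print(delta(p,np.radians(10.7-90)))
```

```text
[0.6153 0.1315 0.045 ]
(array([-32.9,   3.8,   0.1]), array([-0.001, -0.002,  0.001]))
(array([-33.2,   3.9, 133.1]), array([-0.001, -0.002,  0.001]))
```

Emit:
carry_out:
  deltas: "-12 2 0 0 0 0 0.4; -26 3 0 0 0 0 0.4; -33 4 10 0 0 0 0.4; -33 4 35 0 0 0 0.4; -33 4 65 0 0 0 0.4; -33 4 95 0 0 0 0.4; -33 4 115 0 0 0 0.4; -33 4 127 0 0 0 0.4; -33 4 133 0 0 0 0.4; -33 4 133 0 0 0 0.4"

```text
time_s: 18.27
eef_pos: [0.5055, 0.1099, 0.0332]
eef_rot: [-0.001, 0.996, 0.093, 0.001]
wrist_force: [-0.1, -0.2, -0.8]
opening: 0.604
grasp_force: 5.0
```

Emit:
carry_out:
  deltas: "0 0 0 0 0 0 0.45; 0 0 0 0 0 0 0.5; 0 0 0 0 0 0 0.54; 0 0 0 0 0 0 0.56; 0 0 0 0 0 0 0.56; 0 0 0 0 0 0 0.56"

```text
time_s: 19.02
eef_pos: [0.5059, 0.11, 0.0335]
eef_rot: [-0.001, 0.996, 0.093, 0.002]
wrist_force: [-0.2, 1.8, 1.4]
opening: 0.46
grasp_force: 60.0
```

Emit:
carry_out:
  deltas: "0 0 -8 0 0 0 0.56; 0 0 -22 0 0 0 0.56; 0 0 -40 0 0 0 0.56; 0 0 -60 0 0 0 0.56; 0 0 -80 0 0 0 0.56; 0 0 -100 0 0 0 0.56; 0 0 -116 0 0 0 0.56; 0 0 -126 0 0 0 0.56; 0 0 -130 0 0 0 0.56; 0 0 -130 0 0 0 0.56; 0 0 -130 0 0 0 0.56; 0 0 -130 0 0 0 0.56"

```text
time_s: 20.52
eef_pos: [0.5048, 0.1097, 0.1625]
eef_rot: [-0.001, 0.996, 0.093, 0.001]
wrist_force: [1.3, -0.2, -1.6]
opening: 0.454
grasp_force: 60.4
```

Run:
```python
from h import *
im,T=shot("wrist","pics/w9.png"); o=sensors.get_obs(); print(T[:3,3],o["opening"],o["grasp_force"],np.abs(o["dq"]).max())
for n in ("scene","side","wrist"):
    a=vision.camera(n); h=cv2.cvtColor(a,cv2.COLOR_BGR2HSV)
    p=np.array([.6155,.1315,.15+.02]) if n!="wrist" else T[:3,3]+T[:3,:3]@np.array([.1,0,-.012])
    u=proj(n,[p],T)[0].astype(int)
    q=a[max(u[1]-4,0):u[1]+5,u[0]-4:u[0]+5].reshape(-1,3).mean(0); print(n,u,q.round())
    u2=proj(n,[(.6153,.1315,.045)],T)[0].astype(int)
    print("  old spot",u2,a[max(u2[1]-3,0):u2[1]+4,u2[0]-3:u2[0]+4].reshape(-1,3).mean(0).round())
```

```text
[0.50479225 0.10971036 0.16253087] 0.46263805686583026 60.36219120025635 0.002991919590481281
scene [377 163] [ 55.  81. 119.]
  old spot [374 187] [136. 156. 166.]
side [271 169] [ 35.  79. 190.]
  old spot [274 206] [168. 183. 191.]
wrist [320  39] [ 34.  64. 115.]
  old spot [318  43] [ 43.  75. 121.]
```

The roll's old spot on the rack is empty in the scene and side views, and the roll's brown shows between the heads in all three. Everything is at rest, so I'm handing in.

```bash
python3 -c "
from bench import ctrl
print(ctrl.hand_in())"
```

```text
the job is handed in; nothing more can be done
None
```

Both loose muffins stand released in the two empty pockets, and the seeded roll is held at rest in the tongs about 15 cm above the table; I handed the job in at about 21 s, but the hand-in returned no verdict.

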